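Crank a seized mandrel out of a grinding wheel and rack the wheel

TASK

A grinding wheel is seized on the mandrel of the bench puller. Wind the puller's crank back anticlockwise (seen from above) until the resistance suddenly drops away, which means that the mandrel has come out of the wheel, and stop there: do not wind on into the end stop just beyond, and do not wrench the wheel while it is still held. Then lift the freed wheel out of its cradle, stand it on edge in the empty slot of the wooden rack, let go of it, and leave everything else alone.

Things in the scene. Friction and masses are not known exactly. Their poses are not given: they have to be found in the camera images.
- puller: Grey bench arbor puller, fixed to the bench, base 120 x 290 x 14 mm. Origin on the bench under the middle of the wheel cradle; its y axis runs along the mandrel (12 mm round steel, 70 mm above the bench) from the wheel towards the gearbox; z up. The gearbox (100 mm in x, y = 90 to 215 mm, top at z = 105 mm) carries the crank.
- cradle (a point): Centre of the wheel as it stands in the cradle: 70 mm above the puller's origin, axes as the puller. In the puller's frame the wheel stands between a bush block (y = -46 to -16 mm, top at z = 83 mm) and a cheek (y = 16 to 28 mm, top at z = 55 mm), both 90 mm long in x.
- crank_axis (a point): Point on the vertical axis of the crank, 150 mm along the puller's y axis from its origin, 155 mm above the bench, the height of the middle of the knob.
- crank_knob (a point): On the axis of the crank's upright wooden knob, 155 mm above the bench. The knob: 22 mm in diameter, 45 mm tall (z = 127 to 172 mm), 45 mm from the crank axis on a steel arm 22 mm wide (top at z = 126 mm, hub nut 130 mm). It spins freely on its pin, so a hand holding it may keep its own direction while going round. The arm starts in any direction.
- crank (a joint): Turn of the crank, rad: 0 at the start, growing anticlockwise from above; a turn draws the mandrel back 25 mm. The first 1.5 rad winds up a springy drag (let go, it springs back that far); then the knob takes 3 to 9 N along its circle, falling within 0.3 rad to about 1 N or less when the mandrel is out of the wheel: after 7 to 13.5 rad, differing and not visible. 3 to 4 rad farther is the end stop.
- crank_arm: The steel arm of the crank with its knob. Origin on the crank axis, 121 mm above the bench; its -x axis points to the knob.
- carriage: Steel chuck that draws the mandrel, half hidden in the gearbox, 28 mm in diameter at z = 70 mm; moves along the puller's +y axis with the crank. How far the mandrel reaches out of it differs each time.
- end_stop: Steel stop block inside the gearbox, 30 x 12 x 30 mm, origin at its centre. The mandrel's tail must not run against it.
- wheel: Grey stone grinding wheel with steel hub plates, 100 mm in diameter, 24 mm thick, 0.3 to 0.6 kg, standing on edge on two round bars in the puller's cradle. Origin at its centre (70 mm above the bench, its top at 120 mm); its y axis is its axle. Its upper part is free to be pinched across its thickness from above.
- rack: Wooden disc rack, fixed to the bench: base 120 x 170 mm, 14 mm thick, with two slots side by side along its y axis, each 30 mm wide between walls 50 mm high, with two round bars on the floor. Origin on the bench under its middle, z up. The slot on its +y side holds a thin spare disc, the one on its -y side is empty.
- empty_slot (a point): Centre of a 100 mm wheel that stands in the empty slot: 45 mm to -y of the rack's origin, 70 mm above the bench. The wheel's axle lies along the rack's y axis, either way round.
- spare_disc: Thin spare disc, 100 mm in diameter, 16 mm thick, standing on edge in the rack's other slot, 90 mm from the empty one; origin at its centre. Leave alone.
- stone_sample: Rough pale stone block, 110 x 90 x 59 mm, 1.3 kg, standing on the bench; origin under its centre. Leave alone.
- mallet: Wooden mason's mallet lying on the bench, head 72 mm in diameter, 225 mm long overall. Leave alone.
- tape_roll: Roll of tape, 90 mm in diameter, 24 mm high, lying flat. Leave alone.
Things that resemble listed ones, but are neither listed nor needed, are in the scene too. Several things have the shape of the rack; the one meant has the colours described above.

How it is judged:
By the outcome, as a careful person would: the job done as asked, in the order asked, and still so for the second after the job is handed in, with the robot touching nothing.
It also fails if it takes over 67 s, if anything falls off the work surface, if the arm or the gripper's body presses on something with over 40 N, if the wrist force passes 120 N, or if a joint passes its speed limit or range.

ROBOT

A 6-joint arm with a two-finger parallel gripper is mounted at the origin on the work surface. World frame = base frame: x ahead of the robot, y to its left, z up, the work surface at z = 0. Lengths are in m, angles in rad, forces in N, time in s.
With the tool pointing down it reaches from about 0.3 to 0.95 m from the base axis. Payload 3.1 kg.
Tool frame: the origin (TCP) lies on the centre line of the jaws, within the pads' length; the fingertips stand 8 mm ahead of it and the grasp point (between the pads) lies 11 mm behind it (bot.tip_reach is the distance from the TCP to the fingertips, in m); x points along the fingers, y is the direction in which the jaws open and shut, and the axes are right-handed (so a half turn about x gives the same grasp; the last joint's range is limited). The gripper opens to 85 mm and grips with 20 to 120 N. Pads are 22 mm wide; open, the fingers measure 114 mm over their backs; the gripper's body (76 mm by 85 mm) begins 54 mm behind the grasp point. The pads swing forward as they close: fully open they stand 13 mm farther back than shut.
Start: joints at [-1.236, 0.308, 1.634, -0, 1.2, -0.07], TCP at [0.246, -0.575, 0.239] pointing down, gripper open.
Joint ranges: [-3.06, 3.06], [-0.79, 1.96], [0.05, 2.63], [-1.19, 4.34], [0.05, 2.64], [-2.94, 2.94]. Speed limits (rad/s): [2.79, 2.79, 3.14, 3.14, 3.14, 3.14].

INTERFACE

Orientations are given as [roll, pitch, yaw] about the fixed x, y, z axes, in that order (R = Rz(yaw) Ry(pitch) Rx(roll)).
In Python, from bench import bot, effector, sensors, imaging gives the robot as it stands. Calls block until the motion is done:
- bot.movep(position, orientation): joint-space move of the TCP to a pose.
- bot.move_l(position, ori=None, vel=0.15): straight line of the TCP; ori=None keeps the orientation; vel is the mean speed in m/s.
- bot.move_joints(angles): joint-space move.
- effector.command_gripper(opening, newtons=None): finger opening in m; newtons is the grip in N (None keeps the last); returns when the fingers have stopped.
- bot.pause(seconds).
- bot.solve_ik(position, orientation): joint angles nearest the present ones, or None.
- sensors.read_state(): the state.
- imaging.grab_frame(name): name is "scene" or "top" or "wrist"; returns (picture, depth): 420x560x3 uint8, blue, green, red; 420x560 float32, m along the optical axis (not along the pixel's ray), 0 where there is no reading.
- imaging.get_calibration(name): a dict with "fx", "fy", "cx", "cy" (pixels), "rvec" (rotation vector, rad) and "tvec" (3), from world to camera coordinates, as OpenCV has them; the wrist camera has in their place "T_tool_cam" (4x4, takes a point from camera to tool coordinates, whose origin is the TCP and whose axes are the tool frame's). Camera axes: x right, y down, z forward; pixel columns grow to the right and rows downward; lengths in m; the calibration is good to about 2 mm. The wrist camera is an equidistant fisheye: a pixel r from the principal point sees the ray r / f radians off the axis. A picture is of the moment at which its call begins: read the wrist's pose just before it. get_calibration takes no time and is no camera call.
A pose or a line that the arm cannot do raises bot.MotionError and nothing moves.
- bot.finish_job(): hands the job in, once; it reports no verdict.
The state is a dict: "clock": time; "joint_positions": joint angles; "qd": joint speeds; "joint_torque": joint torques, N m; "position": TCP position; "tcp_rot": TCP orientation; "force": force on the tool from outside, world axes, zero at the start; "ft_torque": the same for the moment, N m; "gripper_width": finger opening in m.
Only numpy, scipy, OpenCV 4.12 (cv2) and the standard library are available. Lean on these libraries where they do the work, as an engineer would, in place of code of your own. Each camera call takes 0.05 s, during which the arm holds its last target. There are 200 camera calls.

## Working session

There is one attempt and no reset: what is moved stays moved. The work goes in short steps, each a Python script; the robot and the scene stay as the last script left them, time stands still between calls to the robot, and variables do not carry over. Pictures are saved under pics/ and viewed, about 8 in all and at most 12, crops included, and the job is handed in when it is done.

```bash
ls; mkdir -p pics
cat > h.py <<'E'
import numpy as np, cv2
from bench import bot, effector, sensors, imaging
def cloud(name,d):
    c=imaging.get_calibration(name); R,_=cv2.Rodrigues(np.array(c["rvec"],float)); t=np.array(c["tvec"],float).ravel()
    v,u=np.indices(d.shape); X=np.stack([(u-c["cx"])/c["fx"]*d,(v-c["cy"])/c["fy"]*d,d],-1)
    return (X-t)@R
E
python3 - <<'E'
from h import *
for n in ("scene","top"):
    p,d=imaging.grab_frame(n); np.savez(f"{n}.npz",p=p,d=d); cv2.imwrite(f"pics/{n}1.png",p)
    W=cloud(n,d); print(n,imaging.get_calibration(n)); print(W[210,280],(d>0).mean())
print(sensors.read_state())
E
```

```text
pics
scene {'fx': 379.01328389785056, 'fy': 379.01328389785056, 'cx': 274.5358361604008, 'cy': 210.17270641717624, 'rvec': array([ 0.80306386,  2.38862313, -1.33278707]), 'tvec': array([ 0.39513832, -0.11211838,  1.47050826])}
[0.52373451 0.07213182 0.10647779] 0.9961904761904762
top {'fx': 391.1193044898566, 'fy': 391.1193044898566, 'cx': 277.8958537716706, 'cy': 207.15464957120872, 'rvec': array([ 2.16329372, -2.16204174,  0.13556408]), 'tvec': array([0.06551226, 0.56534236, 1.31007916])}
[0.54469154 0.05970279 0.12942501] 0.9962244897959184
{'clock': 0.1, 'joint_positions': array([-1.23570042e+00,  3.08922470e-01,  1.63503867e+00, -3.07733533e-07,
        1.19969610e+00, -6.97117308e-02]), 'qd': array([-6.19235482e-04, -1.04151660e-04, -2.89375506e-03, -9.56080245e-04,
       -6.43292709e-05,  4.70672349e-04]), 'joint_torque': array([-6.35345041e-04, -4.16407299e+01, -2.77644521e+01, -1.26382824e-04,
        4.02149875e-03, -1.66176491e-06]), 'position': array([ 0.24588322, -0.57382206,  0.23816887]), 'tcp_rot': array([-1.64036926,  1.56873174,  1.90603114]), 'force': array([-0.99773072,  0.00475475, -0.17932046]), 'ft_torque': array([-0.00358319, -0.03458674,  0.03071137]), 'gripper_width': 0.0854661118227989}
```

View pics/top1.png

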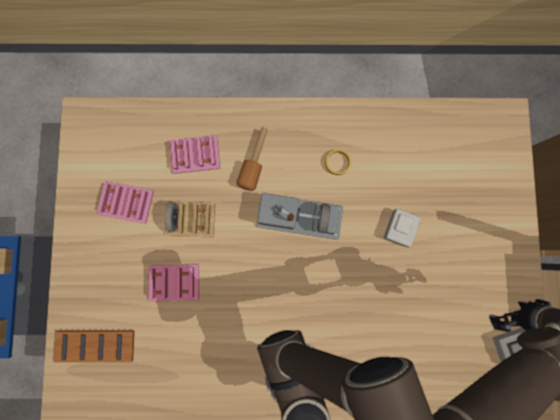

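View pics/scene1.png

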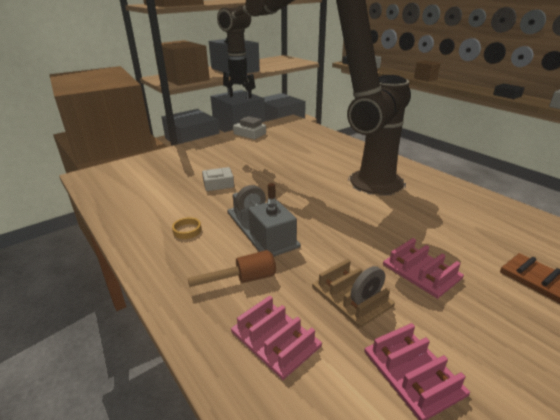

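The three pink racks at (195,154), (125,201) and (173,283) and the orange one with four bars at (93,345) aren't it. The wooden one at (190,218) fits, with the thin disc at (171,216) and its empty slot at about (204,218). The puller is at (300,215), its wheel at (326,218) and the knob at about (290,213). Next I'll crop to confirm and measure from the depth images.

Run:
```python
from h import *
for n in ("top","scene"):
    f=np.load(n+".npz"); p,d=f["p"],f["d"]; W=cloud(n,d); hsv=cv2.cvtColor(p,cv2.COLOR_BGR2HSV)
    if n=="top":
        T=p[185:250,155:355]; cv2.imwrite("pics/crop1.png",cv2.resize(T,None,fx=4,fy=4,interpolation=cv2.INTER_CUBIC))
        box=np.zeros(d.shape,bool); box[185:245,250:350]=1
        rb=np.zeros(d.shape,bool); rb[190:245,155:225]=1
    else:
        c=np.array(Wt[(215,300)]) if 0 else None
        box=(abs(W[...,0]-P[0])<.17)&(abs(W[...,1]-P[1])<.2)
        rb=(abs(W[...,0]-Q[0])<.12)&(abs(W[...,1]-Q[1])<.13)
    def rep(l,m,rect=True):
        q=W[m]; 
        if len(q)<5: print(n,l,len(q)); return
        print(n,l,len(q),"med",np.round(np.median(q,0),4),"min",np.round(q.min(0),3),"max",np.round(q.max(0),3))
        if rect: r=cv2.minAreaRect((q[:,:2]*1000).astype(np.float32)); print("   rect",np.round(np.concatenate([r[0],r[1],[r[2]]]),1))
    z=W[...,2]
    if n=="top":
        P=np.median(W[box&(z>.01)],0); Q=np.median(W[rb&(z>.01)],0)
    print(P,Q)
    rep("gear",box&(z>.098)&(z<.110)&(W[...,1]>P[1]-.03))
    rep("puller all",box&(z>.008))
    rep("knobtop",box&(z>.16)&(z<.18)); rep("knob",box&(z>.133)&(z<.18))
    rep("wheel",box&(z>.09)&(z<.125)&(W[...,1]<P[1]-.03))
    rep("rack all",rb&(z>.008)); rep("rack walls",rb&(z>.04)&(z<.056)); rep("disc",rb&(z>.07))
```

```text
[0.52919222 0.00294275 0.08964737] [0.5227611  0.37494316 0.026933  ]
top gear 960 med [0.5508 0.0757 0.1043] min [0.492 0.    0.098] max [0.604 0.134 0.11 ]
   rect [547.4  67.8 124.6  99.7  81.3]
top puller all 2913 med [ 5.279e-01 -5.000e-04  8.590e-02] min [ 0.405 -0.158  0.008] max [0.639 0.162 1.368]
   rect [503.9  17.7 332.3 215.3  78.5]
top knobtop 41 med [0.5187 0.0295 0.1715] min [0.509 0.02  0.164] max [0.528 0.039 0.179]
   rect [518.3  29.4  18.6  18.6  89.3]
top knob 46 med [0.5187 0.0296 0.1713] min [0.509 0.02  0.133] max [0.551 0.069 0.179]
   rect [531.1  45.   58.4  19.9  53.2]
top wheel 217 med [ 0.5217 -0.0809  0.1113] min [ 0.48  -0.098  0.091] max [ 0.569 -0.064  0.122]
   rect [524.3 -82.1  25.7  88.1  82.1]
top rack all 1692 med [0.5229 0.3738 0.0241] min [0.405 0.074 0.008] max [0.625 0.48  1.368]
   rect [524.6 275.2 437.  167.9  80.4]
top rack walls 401 med [0.5232 0.3527 0.049 ] min [0.475 0.302 0.04 ] max [0.578 0.448 0.056]
   rect [526.9 374.8 144.7 100.   88.3]
top disc 251 med [0.5231 0.4138 0.1054] min [0.405 0.074 0.07 ] max [0.578 0.428 1.368]
  
[... 479 characters left out ...]
523.4  28.8  16.5  20.4  11. ]
scene knob 99 med [0.5263 0.0345 0.157 ] min [0.514 0.017 0.133] max [0.533 0.041 0.174]
   rect [523.3  29.9  19.5  19.3  21.9]
scene wheel 241 med [ 0.5347 -0.0768  0.105 ] min [ 0.485 -0.103  0.09 ] max [ 0.574 -0.064  0.12 ]
   rect [528.1 -84.   29.3  89.   81.2]
scene rack all 3140 med [0.5495 0.4165 0.0386] min [0.468 0.286 0.008] max [0.628 0.504 0.121]
   rect [536.3 407.2 225.  143.9  79.2]
scene rack walls 805 med [0.5375 0.3563 0.0489] min [0.478 0.299 0.04 ] max [0.582 0.446 0.056]
   rect [529.4 372.8 145.9 101.9  88.4]
scene disc 575 med [0.543  0.4241 0.0973] min [0.483 0.408 0.07 ] max [0.581 0.428 0.121]
   rect [531.6 418.6  19.2  98.6  87.8]
```

View pics/crop1.png

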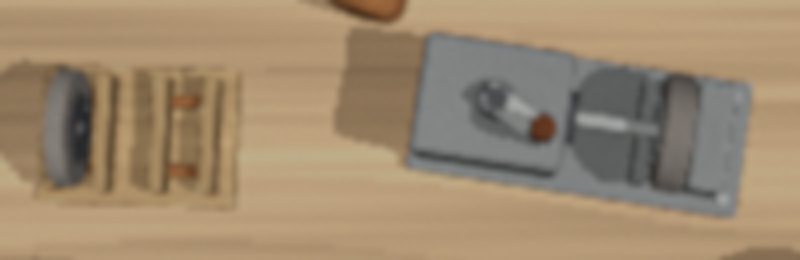

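The crop confirms it: the natural-wood rack has the thin disc on its left side and an empty slot with bars on the right. The knob sits at the lower right of the hub. Both views agree with the given geometry (knob radius 45.5 mm, wheel within 1 mm of where the gearbox puts it). Next I'll grip the knob.

```bash
cat >> h.py <<'E'
ypu=np.array([0.153,0.988]); gear=np.array([.549,.0675])
AX=gear-.0025*ypu; ORG=gear-.1525*ypu; KN=np.array([.521,.029]); SLOT=np.array([.5267,.329])
YW=-0.154; YR=-0.030
def ft(n=8):
    F=[]
    for _ in range(n): F.append(sensors.read_state()["force"]); bot.pause(.01)
    return np.mean(F,0)
def O(y): return [0,np.pi/2,y]
E
python3 - <<'E'
from h import *
def ik(p,y): return bot.solve_ik(list(p),O(y))
for dy in (0,np.pi,-np.pi):
    for nm,p,y in (("knob",[*KN,.25],YW),("k",[*KN,.146],YW),("wheel",[*ORG,.098],YW),("hi",[*ORG,.28],YW),("slot",[*SLOT,.098],YR)):
        q=ik(p,y+dy); print(nm,dy,None if q is None else np.round(q,2))
E
```

```text
knob 0 [-0.03  0.1   1.86 -0.    1.18 -1.44]
k 0 [-0.03  0.22  1.95 -0.    0.97 -1.44]
wheel 0 [-0.24  0.32  1.95 -0.    0.88 -1.66]
hi 0 [-0.24  0.09  1.81 -0.    1.24 -1.66]
slot 0 [ 0.49  0.46  1.74 -0.    0.94 -1.05]
knob 3.141592653589793 [-0.03  0.1   1.86  0.    1.18  1.7 ]
k 3.141592653589793 [-0.03  0.22  1.95 -0.    0.97  1.7 ]
wheel 3.141592653589793 [-0.24  0.32  1.95 -0.    0.88  1.49]
hi 3.141592653589793 [-0.24  0.09  1.81 -0.    1.24  1.49]
slot 3.141592653589793 [0.49 0.46 1.74 0.   0.94 2.09]
knob -3.141592653589793 [-0.03  0.1   1.86 -0.    1.18  1.7 ]
k -3.141592653589793 [-0.03  0.22  1.95 -0.    0.97  1.7 ]
wheel -3.141592653589793 [-0.24  0.32  1.95 -0.    0.88  1.49]
hi -3.141592653589793 [-0.24  0.09  1.81 -0.    1.24  1.49]
slot -3.141592653589793 [0.49 0.46 1.74 0.   0.94 2.09]
```

Run:
```python
from h import *
bot.movep([*KN,.24],O(YW)); 
s=sensors.read_state(); p,d=imaging.grab_frame("wrist"); np.savez("w1.npz",p=p,d=d,pos=s["position"],rot=s["tcp_rot"]); cv2.imwrite("pics/w1.png",p)
print(imaging.get_calibration("wrist"))
bot.move_l([*KN,.146],vel=.15); bot.pause(.1)
b=ft(); np.save("bias.npy",b); print("bias",b,sensors.read_state()["position"])
effector.command_gripper(.0,30); s=sensors.read_state()
print("grip",ft()-b,s["gripper_width"],s["position"],s["clock"])
```

```text
{'fx': 325.19226210127806, 'fy': 325.19226210127806, 'cx': 281.81265112223673, 'cy': 207.25067784403996, 'T_tool_cam': array([[-3.15177124e-04, -3.10520086e-01,  9.50566766e-01,
        -1.34766483e-01],
       [ 9.99999949e-01, -5.13805727e-05,  3.14783158e-04,
         7.85827896e-05],
       [-4.89058283e-05,  9.50566817e-01,  3.10520086e-01,
        -7.94491333e-02],
       [ 0.00000000e+00,  0.00000000e+00,  0.00000000e+00,
         1.00000000e+00]])}
bias [ 0.23704035 -0.05711846  0.07203004] [0.52220584 0.02894708 0.14741622]
grip [-3.49967697 -4.31704778  4.85384865] 0.02106170217925655 [0.52061076 0.02811625 0.1463417 ] 4.05
```

View pics/w1.png

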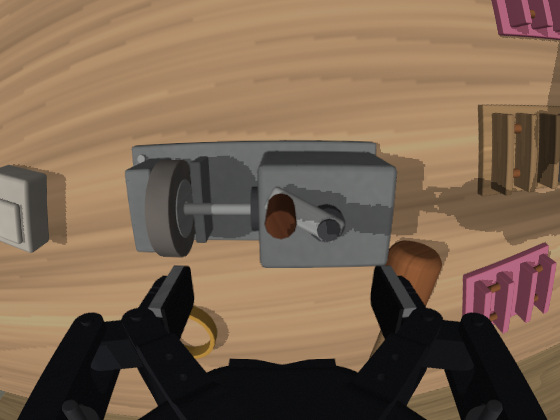

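The wrist view shows the knob at (280,215) below the open jaws, and the 21 mm grip width matches it. I'll wind a first part while logging tangential and radial force.

```bash
cat > wind.py <<'E'
from h import *
import json,os,sys
b=np.load("bias.npy"); S=json.load(open("st.json")) if os.path.exists("st.json") else dict(a=0.,log=[],c=list(AX))
a_end=float(sys.argv[1]); step=.3; C=np.array(S["c"]); u0=KN-AX; t0=np.arctan2(u0[1],u0[0])
while S["a"]<a_end:
    S["a"]+=step; t=t0+S["a"]; e=np.array([np.cos(t),np.sin(t)])
    bot.move_l([*(C+.045*e),.146],vel=.07)
    F=(ft(5)-b); s=sensors.read_state()
    tx=np.array([-e[1],e[0]]); f=[-F[:2]@tx,F[:2]@e,F[2]]; S["log"].append([S["a"],*f])
    print("%.2f tan %.1f rad %.1f z %.1f w %.4f t %.2f"%(S["a"],*f,s["gripper_width"],s["clock"]), np.round((s["position"][:2]-C)@np.array([e,tx]).T*1000,1))
    if abs(f[1])>35 or abs(f[0])>30: print("STOP force"); break
    L=[l[1] for l in S["log"] if l[0]>2.2]
    if len(L)>6:
        pl=np.median(L[:-2])
        if L[-1]<.5*pl and L[-1]<2.5: S["n"]=S.get("n",0)+1
        else: S["n"]=0
        if S["n"]>=2: print("FREE",pl); break
json.dump(S,open("st.json","w"))
E
python3 wind.py 2.9
```

```text
0.30 tan 1.3 rad 6.9 z 5.4 w 0.0208 t 4.50 [46.6  0.3]
0.60 tan 2.3 rad 6.8 z 5.0 w 0.0213 t 4.88 [46.9  0. ]
0.90 tan 4.2 rad 6.3 z 4.5 w 0.0211 t 5.27 [46.9 -0.3]
1.20 tan 6.1 rad 4.7 z 4.4 w 0.0210 t 5.65 [46.9 -0.9]
1.50 tan 7.2 rad 3.6 z 4.3 w 0.0211 t 6.03 [46.6 -1.5]
1.80 tan 8.5 rad 1.8 z 3.8 w 0.0211 t 6.42 [46.2 -2.2]
2.10 tan 10.1 rad -0.1 z 3.8 w 0.0212 t 6.80 [45.7 -3. ]
2.40 tan 6.9 rad -2.6 z 3.1 w 0.0210 t 7.18 [45.1 -1.9]
2.70 tan 8.1 rad -4.2 z 2.9 w 0.0211 t 7.57 [44.5 -2.7]
3.00 tan 9.6 rad -6.2 z 0.8 w 0.0212 t 7.95 [44.  -3.5]
```

```bash
python3 - <<'E'
import json; S=json.load(open("st.json")); S["c"][0]-=.0003; S["c"][1]-=.0013; json.dump(S,open("st.json","w"))
E
python3 wind.py 14
```

```text
3.30 tan 7.0 rad -4.1 z -0.7 w 0.0214 t 8.32 [44.7 -2.7]
3.60 tan 7.8 rad -5.0 z -3.4 w 0.0210 t 8.71 [44.4 -3.7]
3.90 tan 9.3 rad -5.3 z -5.7 w 0.0212 t 9.09 [44.  -4.7]
4.20 tan 6.7 rad -4.6 z -4.4 w 0.0210 t 9.47 [44.  -3.7]
4.50 tan 8.1 rad -3.6 z -5.5 w 0.0211 t 9.86 [43.8 -4.3]
4.80 tan 9.4 rad -2.4 z -5.4 w 0.0214 t 10.24 [43.7 -4.7]
5.10 tan 7.3 rad -1.7 z -1.2 w 0.0212 t 10.62 [44.1 -3. ]
5.40 tan 8.7 rad -1.3 z 0.7 w 0.0209 t 11.01 [44.3 -3.3]
5.70 tan 6.2 rad -0.5 z 3.4 w 0.0211 t 11.39 [44.7 -2. ]
6.00 tan 7.4 rad -0.5 z 6.1 w 0.0212 t 11.78 [44.9 -2.7]
6.30 tan 9.4 rad 0.2 z 9.3 w 0.0215 t 12.16 [45.1 -3.6]
6.60 tan 7.1 rad 1.9 z 8.7 w 0.0212 t 12.54 [45.5 -2.5]
6.90 tan 8.3 rad 2.7 z 10.4 w 0.0208 t 12.93 [45.6 -3. ]
7.20 tan 9.9 rad 2.5 z 10.2 w 0.0212 t 13.31 [45.7 -3.6]
7.50 tan 7.4 rad 3.0 z 6.8 w 0.0210 t 13.69 [46. -2.]
7.80 tan 8.6 rad 2.5 z 6.4 w 0.0214 t 14.07 [46.  -2.6]
8.10 tan 6.0 rad 1.7 z 4.2 w 0.0213 t 14.46 [45.9 -1.3]
8.40 tan 7.8 rad 0.5 z 4.2 w 0.0212 t 14.84 [45.7 -2. ]
8.70 tan 8.7 rad -0.6 z 3.1 w 0.0209 t 15.22 [45.5 -2.8]
9.00 tan 6.1 rad -1.3 z
[... 227 characters left out ...]
.9 z -3.0 w 0.0211 t 17.14 [44.2 -3.5]
10.50 tan 5.7 rad -5.3 z -2.7 w 0.0211 t 17.52 [44.1 -2.7]
10.80 tan 6.7 rad -4.2 z -3.3 w 0.0214 t 17.91 [44.  -3.4]
11.10 tan 8.2 rad -3.2 z -3.5 w 0.0216 t 18.29 [43.9 -3.9]
11.40 tan 6.0 rad -2.3 z -0.0 w 0.0211 t 18.68 [44.2 -2.5]
11.70 tan 7.7 rad -2.3 z 1.5 w 0.0208 t 19.06 [44.4 -3. ]
12.00 tan 5.5 rad -1.6 z 4.1 w 0.0213 t 19.44 [44.8 -1.8]
12.30 tan 7.0 rad -0.6 z 7.1 w 0.0208 t 19.82 [45.  -2.6]
12.60 tan 5.7 rad 0.2 z 7.8 w 0.0210 t 20.21 [45.3 -2.2]
12.90 tan 7.0 rad 1.2 z 10.2 w 0.0211 t 20.59 [45.5 -3. ]
13.20 tan -0.2 rad 3.4 z 4.5 w 0.0213 t 20.98 [45.7  0.3]
13.50 tan -0.0 rad 5.0 z 4.6 w 0.0212 t 21.36 [45.8  0.2]
FREE 7.5699482507405
```

The force fell from about 7 N to 0 between 12.9 and 13.2 rad, and stayed at 0 at 13.5 rad, so the mandrel is out. Now I'll let go of the knob and grip the wheel.

Run:
```python
from h import *
effector.command_gripper(.06); p=sensors.read_state()["position"]
bot.move_l([p[0],p[1],.25],vel=.2)
pt,dt=imaging.grab_frame("scene"); W=cloud("scene",dt); m=(W[...,2]>.135)&(W[...,2]<.175)&(np.hypot(W[...,0]-AX[0],W[...,1]-AX[1])<.06)
cand=W[m&(cv2.cvtColor(pt,cv2.COLOR_BGR2HSV)[...,1]>100)]
if len(cand): print("knob now",np.median(cand,0),"let go at",p)
bot.move_l([*ORG,.25],vel=.2)
s=sensors.read_state(); pw,d=imaging.grab_frame("wrist"); np.savez("w2.npz",p=pw,d=d,pos=s["position"],rot=s["tcp_rot"]); cv2.imwrite("pics/w2.png",pw)
c=imaging.get_calibration("wrist"); v,u=np.indices(d.shape); x,y=u-c["cx"],v-c["cy"]; r=np.hypot(x,y)+1e-9; th=r/c["fx"]
X=np.stack([np.tan(th)*x/r*d,np.tan(th)*y/r*d,d,np.ones_like(d)],-1)@np.array(c["T_tool_cam"]).T
from scipy.spatial.transform import Rotation as Ro
G=X[...,:3]@Ro.from_euler("xyz",s["tcp_rot"]).as_matrix().T+s["position"]; 
q=G[(th<1.2)&(d>0)&(G[...,2]>.09)&(G[...,2]<.13)&(np.hypot(G[...,0]-ORG[0],G[...,1]-ORG[1])<.065)]
R=cv2.minAreaRect((q[:,:2]*1000).astype(np.float32)); print("wheel",len(q),np.round(R[0],1),np.round(R[1],1),R[2],"maxz",q[:,2].max(),"exp",ORG)
print(s["clock"],s["position"])
```

```text
knob now [0.56499265 0.02671809 0.15781455] let go at [0.56000167 0.02082925 0.14542521]
wheel 2569 [525.2 -85.4] [26.8 89.9] 81.11821746826172 maxz 0.12005755289609157 exp [ 0.5256675 -0.08317  ]
23.2333 [ 0.52546843 -0.08275829  0.24930383]
```

View pics/w2.png

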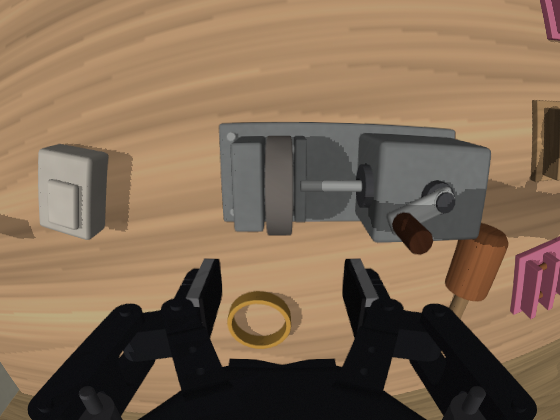

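The picture shows the mandrel tip at (302,185), right of the cheek and clear of the wheel at (279,185), and the crank has stayed where I left it. I'll grip the wheel and lift it.

Run:
```python
from h import *
w=np.array([.5255,-.0845])
bot.move_l([*w,.098],vel=.12); bot.pause(.1); b=ft(5)
effector.command_gripper(.0,60); s=sensors.read_state(); print("w",s["gripper_width"],s["position"],"F",ft(5)-b)
bot.move_l([*w,.108],vel=.05); f=ft(5)-b; print("F lift 10mm",f,sensors.read_state()["gripper_width"])
if abs(f[2])<12 and np.hypot(*f[:2])<8:
    bot.move_l([*w,.275],vel=.15); s=sensors.read_state(); print("up",ft(5)-b,s["gripper_width"],s["clock"])
else: print("HELD?")
```

```text
w 0.023108111358952636 [ 0.52568729 -0.08453637  0.09842925] F [-0.43089685  0.13835695  3.05452854]
F lift 10mm [ 0.28530091 -0.11273475 -5.23416515] 0.022979286895249442
up [ 0.24394451  0.36972266 -5.54690832] 0.0227315534260674 26.9583
```

Run:
```python
from h import *
from scipy.spatial.transform import Rotation as Ro
bot.movep([*SLOT,.275],O(YR)); bot.pause(.3)
s=sensors.read_state(); pw,d=imaging.grab_frame("wrist"); cv2.imwrite("pics/w3.png",pw)
c=imaging.get_calibration("wrist"); v,u=np.indices(d.shape); x,y=u-c["cx"],v-c["cy"]; r=np.hypot(x,y)+1e-9; th=r/c["fx"]
X=np.stack([np.tan(th)*x/r*d,np.tan(th)*y/r*d,d,np.ones_like(d)],-1)@np.array(c["T_tool_cam"]).T
G=X[...,:3]@Ro.from_euler("xyz",s["tcp_rot"]).as_matrix().T+s["position"]
ok=(th<1.2)&(d>0)&(abs(G[...,0]-.528)<.09)&(abs(G[...,1]-.374)<.11)
q=G[ok&(G[...,2]>.045)&(G[...,2]<.054)]
R=cv2.minAreaRect((q[:,:2]*1000).astype(np.float32)); print("walls",len(q),np.round(R[0],1),np.round(R[1],1),R[2])
yr=q[:,1]+(q[:,0]-.528)*-.03
h,e=np.histogram(yr,np.arange(.295,.455,.002)); print([(round(a,3),int(n)) for a,n in zip(e,h)])
q=G[ok&(G[...,2]>.15)&(G[...,2]<.23)]; print("wheel?",len(q), q.min(0) if len(q) else 0, q.max(0) if len(q) else 0)
print(s["position"],s["tcp_rot"],s["clock"])
```

```text
walls 1788 [527.2 373.3] [143.7  99.9] 88.25797271728516
[(np.float64(0.295), 0), (np.float64(0.297), 0), (np.float64(0.299), 0), (np.float64(0.301), 7), (np.float64(0.303), 37), (np.float64(0.305), 55), (np.float64(0.307), 56), (np.float64(0.309), 56), (np.float64(0.311), 57), (np.float64(0.313), 40), (np.float64(0.315), 17), (np.float64(0.317), 0), (np.float64(0.319), 0), (np.float64(0.321), 0), (np.float64(0.323), 0), (np.float64(0.325), 0), (np.float64(0.327), 0), (np.float64(0.329), 0), (np.float64(0.331), 0), (np.float64(0.333), 0), (np.float64(0.335), 0), (np.float64(0.337), 0), (np.float64(0.339), 0), (np.float64(0.341), 0), (np.float64(0.343), 13), (np.float64(0.345), 57), (np.float64(0.347), 54), (np.float64(0.349), 52), (np.float64(0.351), 55), (np.float64(0.353), 64), (np.float64(0.355), 55), (np.float64(0.357), 0), (np.float64(0.359), 0), (np.float64(0.361), 0), (np.float64(0.363), 0), (np.float64(0.365), 0), (np.float64(0.367), 0), (np.float64(0.369), 0), (np.float64(0.371), 0), (np.float64(0.373), 0), (np.float64(0.375), 0), (np.float64(0.377), 0), (np.float64(0.379), 
[... 303 characters left out ...]
), (np.float64(0.405), 9), (np.float64(0.407), 57), (np.float64(0.409), 24), (np.float64(0.411), 28), (np.float64(0.413), 2), (np.float64(0.415), 0), (np.float64(0.417), 0), (np.float64(0.419), 0), (np.float64(0.421), 0), (np.float64(0.423), 0), (np.float64(0.425), 0), (np.float64(0.427), 0), (np.float64(0.429), 0), (np.float64(0.431), 0), (np.float64(0.433), 0), (np.float64(0.435), 8), (np.float64(0.437), 11), (np.float64(0.439), 11), (np.float64(0.441), 24), (np.float64(0.443), 28), (np.float64(0.445), 27), (np.float64(0.447), 0), (np.float64(0.449), 0), (np.float64(0.451), 0), (np.float64(0.453), 0)]
wheel? 0 0 0
[0.5271473  0.32816275 0.27512984] [0.09310412 1.57058404 0.06168582] 28.825
```

View pics/w3.png

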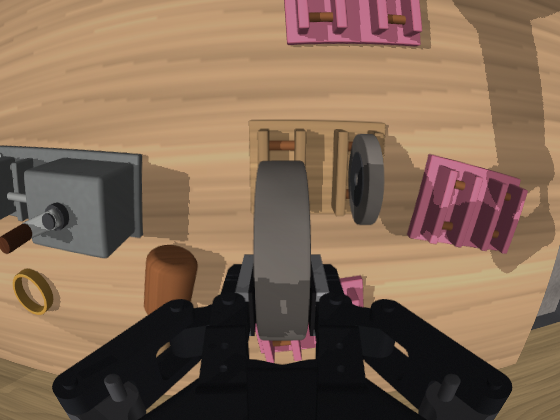

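The wheel hangs straight over the empty slot of the wooden rack at (282,170). Three measurements put the slot centre within 1 mm of y = 0.329, so I'll lower the wheel with a force check.

Run:
```python
from h import *
w=np.array([.5265,.329]); b=ft(5)
bot.move_l([*w,.14],vel=.15)
good=True
for z in (.128,.122,.116,.110,.104,.1005,.099):
    bot.move_l([*w,z],vel=.05); f=ft(4)-b; s=sensors.read_state(); print(z,np.round(f,1),np.round(s["position"],4),round(s["gripper_width"],4))
    if f[2]>4 and z>.105 or np.hypot(*f[:2])>12: print("CONTACT"); good=False; break
    if f[2]>4: break
if good:
    effector.command_gripper(.05); bot.pause(.2)
    p=sensors.read_state()["position"]; print("open",ft(4)-b)
    bot.move_l([p[0],p[1],.25],vel=.15)
    bot.movep([.42,.15,.35],O(YR))
    ims=[]
    for n in ("top","scene"):
        q,d=imaging.grab_frame(n); W=cloud(n,d); ims.append(q)
        r=W[(W[...,2]>.06)&(W[...,2]<.13)&(np.hypot(W[...,0]-w[0],W[...,1]-w[1])<.06)&(abs(W[...,1]-w[1])<.04)]
        R=cv2.minAreaRect((r[:,:2]*1000).astype(np.float32)); print(n,np.round(R[0],1),np.round(R[1],1),R[2],"top z",np.percentile(r[:,2],99))
    o=np.hstack([cv2.resize(ims[0][140:260,150:350],(400,240)),cv2.resize(ims[1][160:340,200:500],(400,240))]); cv2.imwrite("pics/end1.png",o)
print(sensors.read_state()["clock"])
```

```text
0.128 [-0.5  0.2 -0. ] [0.5262 0.3289 0.1277] 0.023
0.122 [-0.5 -0.3  0.7] [0.5261 0.3288 0.1216] 0.0229
0.116 [-0.3  0.1  0.6] [0.5261 0.3288 0.1155] 0.0233
0.11 [-0.6  0.4 -0.2] [0.5261 0.3288 0.1095] 0.0229
0.104 [-1.1 -0.3 -0.1] [0.5262 0.3288 0.1035] 0.023
0.1005 [-0.4 -0.4 -0.1] [0.5263 0.3289 0.1003] 0.023
0.099 [-0.  -0.2 -0.1] [0.5265 0.329  0.099 ] 0.0227
open [ 0.0716523  -0.08065155  5.26613364]
top [525.5 329.8] [26.8 97.4] 88.29740142822266 top z 0.12060130155058382
scene [528.4 330.3] [27.5 98.9] 87.07630920410156 top z 0.1190902529525796
34.9417
```

```bash
ls pics
```

```text
crop1.png
end1.png
scene1.png
top1.png
w1.png
w2.png
w3.png
```

View pics/end1.png

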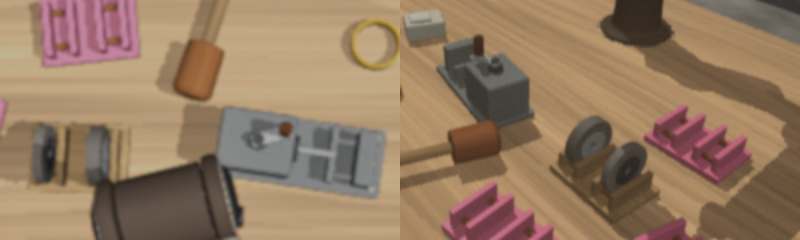

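The wheel stands upright in the once-empty slot at (98,155), and the spare disc at (45,152) and everything else are where they were. The arm is clear, so I'm handing the job in.

```bash
python3 -c "
from h import *
print(bot.finish_job())"
```

```text
the job is handed in; nothing more can be done
None
```

The wheel is out of the puller and standing on edge in the empty slot of the wooden rack. I handed the job in at about 35 s on the robot's clock, out of the 67 s allowed.

- **Winding:** The resistance fell from about 7 N to 0 between 12.9 and 13.2 rad of anticlockwise crank. I stopped at 13.5 rad, short of the end stop. The crank stayed there when I let go, and the wrist picture showed the mandrel tip clear of the wheel.
- **Lifting:** The wheel came out freely. Side forces stayed under 0.5 N and its weight was about 5.5 N.
- **Placing:** The wheel went into the slot without touching the walls. Both cameras then put its centre within about 2 mm of the slot's and its top at 0.119–0.121 m, against 0.120 m expected. The final picture showed it upright, the spare disc and other items in view in place, and the arm clear.

No check failed. During winding, the force pushing the knob toward or away from the crank axis reached 7 N because my axis estimate was about 1.3 mm off. I corrected it at 3 rad, and it stayed within about 5 N after that. The vertical force on the gripper reached about 10 N.

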